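# Lay out the cylinder rebuild kit on its outline pads

## Robot

A 7-joint arm with a two-finger parallel gripper is mounted at the origin on the work surface. World frame = base frame: x ahead of the robot, y to its left, z up, the work surface at z = 0. Lengths are in m, angles in degrees, forces in N, time in s.
With the tool pointing down it reaches from about 0.425 to 0.8 m from the base axis. Payload 8.3 kg.
Tool frame: the origin (TCP) lies at the very end of the fingers, on their centre line; the grasp point (between the pads) lies env.grip_point_offset behind it (env.grip_point_offset is the distance from the TCP to the grasp point, in m); z points along the fingers, x is the direction in which the jaws open and shut, and the axes are right-handed (so a half turn about z gives the same grasp; the last joint's range is limited). The gripper opens to 85 mm and grips with 20 to 120 N. Pads are 22 mm wide; open, the fingers measure 114 mm over their backs; the gripper's body (76 mm by 85 mm) begins 54 mm behind the grasp point. The pads swing forward as they close: fully open they stand 13 mm farther back than shut.
Start: joints at [-80.438, 21.967, 0.94, 78.501, -0.361, 79.538, -2.664], TCP at [0.142, 0.609, 0.231] pointing down, gripper open.
Joint ranges: [-169.22, 169.22], [-14.56, 117.87], [-87.37, 89.26], [10.42, 133.3], [-82.24, 262.24], [0.94, 117.77], [-172.7, 172.7]. Speed limits (degrees/s): [136.94, 136.94, 172.46, 172.46, 180, 180, 180].

## Interface

Orientations are given as [roll, pitch, yaw] about the fixed x, y, z axes, in that order (R = Rz(yaw) Ry(pitch) Rx(roll)).
In Python, from cell import get_state, get_image, env gives the robot as it stands.
- The arm moves only by the tool drive_tool, never from a script. Its argument "steps" is a list of rows, each a list of 7 numbers: the opening, from -1 (shut) to 1 (fully open), so that 0 is half open, then the shift along the world's x, y, z each as a share of 0.12 m, from -1 to 1, then the turn, a rotation vector about the world's x, y, z each as a share of 120 degrees, from -1 to 1. In form: [[claw, x, y, z, ax, ay, az], ...]. A call has 1 to 10 rows; each row shifts and turns the commanded pose from where the row before left it; what a row does not reach is not made up. A row lasts 1/8 s, in which the tool goes at most 62.5 mm and 10.7 degrees, less where a joint would pass 70% of its speed; a pose out of reach is approached as far as the arm can. A call with a number of a shift or a turn outside -1 to 1 is refused whole. A call with a gripper value outside its range is refused whole. The fingers move at their own pace and stop on an object; "grip_force" is the grip in N (left out, the last holds). Time passes only in rows, so rows that do not move let the fingers close. It gives the time, the measured TCP pose, the force and the opening at its end, in the units of the state.
- get_state(): the state, without advancing time (a new reading comes with each control period).
- get_image(name): name is "side" or "top" or "wrist"; returns a dict with "frame" (480x640x3 uint8, blue, green, red), "depth" (480x640 float32, m along the optical axis (not along the pixel's ray), 0 where there is no reading), "mtx" (3x3 intrinsics, pixels), "camera_from_world" (4x4, takes a point from world to camera coordinates); the wrist camera has in their place "hand_eye" (4x4, takes a point from camera to tool coordinates, whose origin is the TCP and whose axes are the tool frame's). Camera axes: x right, y down, z forward; pixel columns grow to the right and rows downward; lengths in m; the calibration is good to about 2 mm. A picture is of the moment at which its call begins: read the wrist's pose just before it.
- env.hand_in(): hands the job in, once; it reports no verdict.
The state is a dict: "t": time; "qpos": joint angles; "qvel": joint speeds; "effort": joint torques, N m; "position": TCP position; "eef_rot": TCP orientation; "force": force on the tool from outside, world axes, zero at the start; "torque": the same for the moment, N m; "gripper_width": finger opening in m.
Only numpy, scipy, OpenCV 4.12 (cv2) and the standard library are available. Lean on these libraries where they do the work, as an engineer would, in place of code of your own. Each camera call takes 0.05 s, during which the arm holds its last target.

## Task

Lay out the rebuild kit: put the guided cylinder, the brass check valve, the steel mounting plate and the black silencer each on the blue pad that carries its own outline, sitting upright as it does now, centred on the outline and lined up with it (either way round is fine). Set the parts down gently rather than dropping them, and leave the test rig with the red switch and the grease jar alone.

Things in the scene. Friction and masses are not known exactly. Their poses are not given: they have to be found in the camera images.
- guided_cylinder: Loose compact guided cylinder, aluminium, about 0.4 kg: a central block 56 (x) x 40 (y) x 38 mm high and, at each end, an upright end plate 54 mm wide (y), 10 mm thick and 40 mm high, joined to the block by short rods; 92 mm long in all along x. It looks the same both ways round. Origin at the centre of its underside, z up. Plain grasp: across the 40 mm block at its middle, fingers closing along y.
- check_valve: Loose brass check valve, about 0.17 kg, lying along x: a square block 36 (x) x 28 (y) x 28 mm high with a round threaded end of 20 mm diameter sticking out at each end, 70 mm long in all. Same both ways round. Origin at the centre of its underside, z up. Plain grasp: across the 28 mm block, closing along y.
- mounting_plate: Loose steel mounting plate, about 0.38 kg: a flat plate 84 (x) x 60 (y) x 8 mm with a dark hole near each corner and one upright lug in the middle, 40 (x) x 14 (y) mm, whose top is 36 mm above the underside. Same both ways round. Origin at the centre of the underside, z up. Plain grasp: across the 14 mm lug, closing along y.
- silencer: Loose black plastic silencer, about 35 g, standing upright: ribbed round body of 31 mm diameter and 40 mm height, with a round stub of 14 mm diameter and 12 mm height on top (52 mm high in all). Origin at the centre of its underside, z up. Plain grasp: across the body in any direction.
- cylinder_pad: Fixed outline pad, blue plastic, 112 (x) x 80 (y) x 6 mm thick, lying flat; origin at the centre of its underside, so its top is 6 mm above the origin and the outline is centred over the origin. The white printed outline is that of the guided cylinder: an I shape 92 mm long along x, 54 mm wide at its two end bars and 40 mm wide between.
- valve_pad: Fixed outline pad, blue plastic, 112 (x) x 80 (y) x 6 mm thick, lying flat; origin at the centre of its underside, so its top is 6 mm above the origin and the outline is centred over the origin. The white printed outline is that of the check valve: a small plus-like shape, a 36 (x) x 28 (y) mm rectangle with 20 mm wide arms to 70 mm overall along x.
- plate_pad: Fixed outline pad, blue plastic, 112 (x) x 80 (y) x 6 mm thick, lying flat; origin at the centre of its underside, so its top is 6 mm above the origin and the outline is centred over the origin. The white printed outline is that of the mounting plate: an 84 (x) x 60 (y) mm rectangle with four black hole dots near its corners.
- silencer_pad: Fixed outline pad, blue plastic, 112 (x) x 80 (y) x 6 mm thick, lying flat; origin at the centre of its underside, so its top is 6 mm above the origin and the outline is centred over the origin. The white printed outline is that of the silencer: a single disc of 30 mm diameter.
- test_rig: Bystander, fixed beyond the far side of the work: grey metal control box 90 (x) x 110 (y) x 75 mm high with a red rocker switch on top (to 90 mm high), its centre 45 mm to +x and 85 mm to -y of the origin, and an aluminium test manifold 50 (x) x 150 (y) x 40 mm high with black fittings (to 56 mm high), its centre 45 mm to +x and 65 mm to +y of the origin. Origin on the bench at the rig's front (robot) side, level with the box's front face, z up. Do not bump it.
- grease_jar: Bystander, loose closed white grease jar with an orange lid, 50 mm diameter, 60 mm high, standing on the bench on the left (+y) of the work. Origin at the centre of its underside. Leave it where it stands.
Mind the look-alikes: they are no part of the job. Several things have the shape of the check_valve; the one meant has the colours described above. Leave any pink look-alike of the valve_pad alone.

How it is judged (in metres and radians):
At the end, for the whole second after the job is handed in: Each of the four parts rests on its own pad (underside 3 to 10 mm above the pad's origin), centre within 12 mm of the pad's centre, upright within 0.12 rad, all but the round silencer lined up with the outline within 0.22 rad either way round; all at rest and released (horizontal distance between guided_cylinder and cylinder_pad below 0.012 m and z of guided_cylinder in the frame of cylinder_pad between 0.003 and 0.01 m and angle between each of guided_cylinder, check_valve, mounting_plate, silencer's own z axis and vertical below 0.12 rad and linear speed of each of guided_cylinder, check_valve, mounting_plate, silencer below 0.02 m/s and angular speed of each of guided_cylinder, check_valve, mounting_plate, silencer below 0.2 rad/s and angle between the x axis of guided_cylinder and the x axis of cylinder_pad, either way round below 0.22 rad and horizontal distance between check_valve and valve_pad below 0.012 m and z of check_valve in the frame of valve_pad between 0.003 and 0.01 m and angle between the x axis of check_valve and the x axis of valve_pad, either way round below 0.22 rad and horizontal distance between mounting_plate and plate_pad below 0.012 m and z of mounting_plate in the frame of plate_pad between 0.003 and 0.01 m and angle between the x axis of mounting_plate and the x axis of plate_pad, either way round below 0.22 rad and horizontal distance between silencer and silencer_pad below 0.012 m and z of silencer in the frame of silencer_pad between 0.003 and 0.01 m); the robot touches nothing.
It fails at once if the grease jar is pushed more than 15 mm or tipped (distance of grease_jar from where it was at the start of the episode above 0.015 m or angle between grease_jar's own z axis and vertical above 0.3 rad).
It fails at once if the test rig is bumped (more than 3 N) (contact force between test_rig and anything else above 3 N).
It fails at once if a part is dropped or slammed on its pad (more than 60 N) (contact force between guided_cylinder and cylinder_pad above 60 N or contact force between check_valve and valve_pad above 60 N or contact force between mounting_plate and plate_pad above 60 N or contact force between silencer and silencer_pad above 60 N).
It also fails if it takes over 115 s, if anything falls off the work surface, if the arm or the gripper's body presses on something with over 40 N, if the wrist force passes 120 N, or if a joint passes its speed limit or range.

## Working session

There is one attempt and no reset: what is moved stays moved. The work goes in short steps, Python scripts to look and compute and a tool call to move; the robot and the scene stay as the last step left them, time stands still between calls to the robot, and variables do not carry over. Pictures are saved under pics/ and viewed, and the job is handed in when it is done.

Besides the shell and the picture viewer there is one more tool, called by a JSON object that holds its "op" and its "data", one argument or row to a line. drive_tool: Moves the arm, as the interface text tells. Shift numbers are shares of 0.12 m and turn numbers shares of 120 degrees, none past 1 either way. Its arguments: {"type":"object","properties":{"steps":{"type":"array","items":{"type":"array","items":{"type":"number"}}},"grip_force":{"type":"number"}},"required":["steps"]}

```bash
mkdir -p pics; ls; python3 - <<'E'
from cell import get_state,get_image,env
import cv2
s=get_state();print(s['t'],s['position'],s['eef_rot'],s['gripper_width'],env.grip_point_offset)
for n in('top','side'):
    i=get_image(n);cv2.imwrite(f'pics/{n}0.png',i['frame']);print(n,i['mtx'],i['camera_from_world'])
E
```

```text
pics
0.0 [0.14224516 0.60806211 0.23025135] [1.79996922e+02 1.16576001e-01 7.68348867e+01] 0.0856639095357773 0.0187
top [[608.47872023   0.         322.11252082]
 [  0.         608.47872023 249.50863261]
 [  0.           0.           1.        ]] [[-0.02237979 -0.9997396  -0.00445782  0.06008128]
 [-0.99299216  0.02274585 -0.11597069  0.56296772]
 [ 0.11604188  0.00183118 -0.99324263  1.61297415]
 [ 0.          0.          0.          1.        ]]
side [[477.92230837   0.         318.83089325]
 [  0.         477.92230837 240.82548194]
 [  0.           0.           1.        ]] [[ 0.96389719 -0.26585001  0.0150324  -0.52063747]
 [-0.12823972 -0.5129552  -0.84878239  0.13032951]
 [ 0.23335975  0.81621121 -0.5285286   0.8659726 ]
 [ 0.          0.          0.          1.        ]]
```

View pics/top0.png

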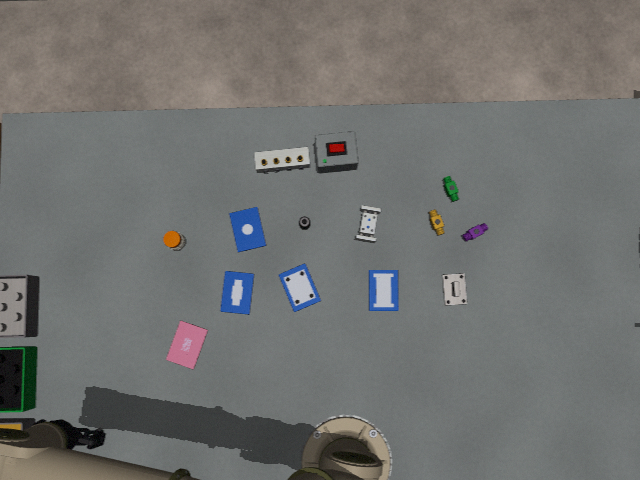

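View pics/side0.png

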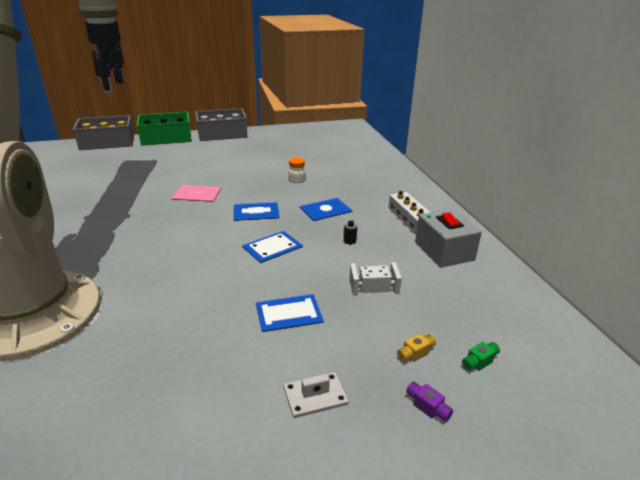

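```bash
cat > h.py <<'E'
import numpy as np,cv2
from cell import get_state,get_image,env
def ray(i,px,z):
    px=np.atleast_2d(np.asarray(px,float)); T=i['camera_from_world'];R=T[:3,:3];c=-R.T@T[:3,3]
    d=np.c_[(px-[i['mtx'][0,2],i['mtx'][1,2]])/i['mtx'][0,0],np.ones(len(px))]@R
    return (c+d*((z-c[2])/d[:,2])[:,None])[:,:2]
def cloud(i):
    T=i['camera_from_world'];K=i['mtx'];v,u=np.mgrid[:480,:640];d=i['depth']
    P=np.stack([(u-K[0,2])/K[0,0]*d,(v-K[1,2])/K[0,0]*d,d],-1)
    return (P-T[:3,3])@T[:3,:3]
def rect(xy):
    (cx,cy),(w,h),a=cv2.minAreaRect((np.asarray(xy)*1000).astype(np.float32))
    if w<h:a+=90;w,h=h,w
    a=(a+90)%180-90
    return [round(float(q),1) for q in(cx,cy,w,h,a)]
def comps(m,amin=20):
    n,l,s,c=cv2.connectedComponentsWithStats(m.astype(np.uint8))
    return [(c[k],l==k,s[k]) for k in range(1,n) if s[k,4]>=amin]
def pts(m):
    v,u=np.nonzero(m);return np.c_[u,v]
E
cat > m.py <<'E'
from h import *
i=get_image('top');f=i['frame'];hsv=cv2.cvtColor(f,cv2.COLOR_BGR2HSV);H,S,V=cv2.split(hsv)
W=cloud(i);
for c,m,s in comps((H>100)&(H<125)&(S>120)&(V>60),200):
    print('blue',c.round(1),s[4],rect(ray(i,pts(m),.006)))
def reg(m,x0,y0,x1,y1):
    q=np.zeros_like(m);q[y0:y1,x0:x1]=m[y0:y1,x0:x1];return q
m=(S>150)&(H>12)&(H<32)
for c,k,s in comps(reg(m,400,150,500,260)): print('orange',c.round(1),rect(ray(i,pts(k),.014)),W[k].mean(0).round(4),rect(W[k][:,:2]))
for nm,b,z in(('cyl',(340,190,400,260),.04),('plate',(430,260,480,320),.008),('sil',(290,205,320,240),.052)):
    zz=W[...,2]
    for t in (.004,.02,.03,.045):
        k=reg((zz>t),*b)
        if k.sum()>8:print(nm,t,k.sum(),rect(W[k][:,:2]),W[k].mean(0).round(4), rect(ray(i,pts(k),z)))
    k=reg((V>170)&(S<40),*b)
    if k.sum()>8: print(nm,'white',rect(ray(i,pts(k),z)))
print('rig',rect(W[reg(W[...,2]>.02,240,120,370,185)][:,:2]), W[reg(W[...,2]>.02,240,120,370,185)].min(0))
E
python3 m.py
```

```text
blue [247.2 229.1] 1042 [629.2, 252.8, 111.5, 79.0, 12.1]
blue [298.9 287.3] 467 [465.5, 112.1, 111.4, 79.3, 21.7]
blue [236.9 292.3] 928 [455.5, 282.7, 111.4, 78.7, -7.1]
blue [382.8 290.4] 619 [452.6, -116.9, 109.0, 78.8, -1.3]
orange [436.3 222.1] [635.4, -268.6, 68.9, 29.8, 18.0] [ 0.6333 -0.2659  0.0251] [633.8, -267.2, 68.3, 27.3, 16.1]
cyl 0.004 1244 [548.6, -71.4, 380.2, 179.2, -8.2] [ 0.6308 -0.0813  0.0423] [629.1, -82.9, 189.2, 160.6, -1.5]
cyl 0.02 548 [521.1, -41.0, 335.4, 64.5, -19.1] [ 0.625  -0.0759  0.0878] [620.3, -101.5, 158.8, 130.0, 50.8]
cyl 0.03 481 [521.1, -41.0, 335.4, 64.5, -19.1] [ 0.6243 -0.0757  0.0964] [620.3, -101.5, 158.8, 130.0, 50.8]
cyl 0.045 44 [519.1, -41.6, 333.7, 57.2, -20.7] [ 0.538  -0.0362  0.673 ] [620.3, -101.5, 158.8, 130.0, 50.8]
cyl white [633.2, -79.1, 89.2, 49.2, -10.9]
plate 0.004 1047 [451.6, -168.7, 424.1, 161.8, 89.3] [ 0.449  -0.3069  0.0293] [449.8, -310.9, 162.8, 134.0, -2.5]
plate 0.02 109 [404.6, -142.4, 374.4, 57.4, -71.7] [ 0.4429 -0.2708  0.2145] [454.8, -299.6, 146.6, 110.6, -20.8]
plate 0.03 88 [422.7, -135.8, 371.6, 39.2, -80.6] [ 0.4407 -0.2621  0.2593] [454.8, -299.6, 146.6, 110.6, -20.8]
plate 0.045 13 [420.3, -130.1, 361.3, 0.0, -74.9] [0.3804 0.0175 1.543 ] [454.8, -299.6, 146.6, 110.6, -20.8]
plate white [451.0, -310.0, 81.7, 55.2, 2.4]
sil 0.004 299 [533.4, 91.1, 323.1, 83.8, 1.7] [0.6387 0.0957 0.036 ] [639.0, 93.1, 89.8, 78.3, -1.3]
sil 0.02 109 [512.5, 77.2, 284.6, 30.2, 7.2] [0.6313 0.0917 0.0871] [642.3, 92.1, 42.4, 36.3, 38.2]
sil 0.03 104 [512.5, 77.2, 284.6, 30.2, 7.2] [0.6313 0.092  0.09  ] [642.3, 92.1, 42.4, 36.3, 38.2]
sil 0.045 38 [511.9, 65.4, 279.9, 19.0, 12.5] [0.6181 0.0897 0.1777] [643.6, 90.3, 42.4, 31.8, 38.2]
rig [622.8, 46.5, 490.5, 283.6, 11.3] [ 0.37319457 -0.05500774  0.02014822]
```

{"op": "drive_tool", "data": {
  "steps": [
    [1,0.35,-0.36,0,0,0,0],
    [1,0.35,-0.36,0,0,0,0],
    [1,0.35,-0.36,0,0,0,0],
    [1,0.35,-0.36,0,0,0,0],
    [1,0.35,-0.36,0,0,0,0],
    [1,0.35,-0.36,0,0,0,0],
    [1,0.35,-0.36,0,0,0,0],
    [1,0.35,-0.36,0,0,0,0],
    [1,0.35,-0.36,0,0,0,0],
    [1,0.35,-0.36,0,0,0,0]
  ],
  "grip_force": 40
}}

```text
t: 1.4
position: [0.5633, 0.1752, 0.2312]
eef_rot: [-180.0, -0.0, 76.9]
force: [0.4, 0.9, 0.1]
gripper_width: 0.0854
```

{"op": "drive_tool", "data": {
  "steps": [
    [1,0.35,-0.36,0,0,0,0],
    [1,0.3,-0.36,0,0,0,0],
    [1,0,0,0,0,0,0],
    [1,0,0,0,0,0,0]
  ]
}}

```text
t: 1.9
position: [0.64, 0.0905, 0.2306]
eef_rot: [-179.9, 0.0, 76.8]
force: [-0.3, 0.3, -0.2]
gripper_width: 0.085
```

```bash
python3 - <<'E'
from h import *
s=get_state();print(s['t'],s['position'],s['eef_rot'],s['qpos'])
i=get_image('wrist');cv2.imwrite('pics/w1.png',i['frame']);print(i['mtx'],i['hand_eye'])
E
```

```text
1.9 [0.64004721 0.09049016 0.2306302 ] [-1.79925217e+02  1.89872844e-03  7.68274882e+01] [-27.38437255  25.88105806  24.28636425  75.54898111 -10.50039599
  80.82094887  73.24556627]
[[364.49112292   0.         323.887231  ]
 [  0.         364.49112292 236.365026  ]
 [  0.           0.           1.        ]] [[ 9.99999770e-01 -1.76009516e-04  6.55502873e-04 -6.20478755e-04]
 [-1.20934173e-05  9.61016173e-01  2.76492161e-01 -6.98504566e-02]
 [-6.78614114e-04 -2.76492106e-01  9.61015949e-01 -1.42760954e-01]
 [ 0.00000000e+00  0.00000000e+00  0.00000000e+00  1.00000000e+00]]
```

View pics/w1.png

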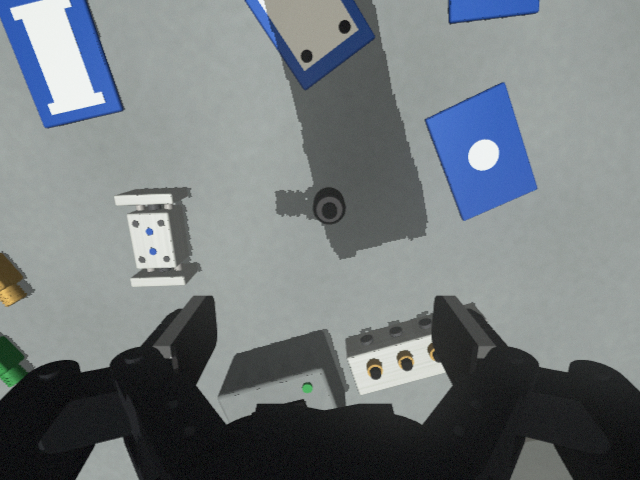

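```bash
cat >> h.py <<'E'
from scipy.spatial.transform import Rotation as Ro
def wrist():
    s=get_state();i=get_image('wrist')
    T=np.eye(4);T[:3,:3]=Ro.from_euler('xyz',s['eef_rot'],degrees=True).as_matrix();T[:3,3]=s['position']
    i['camera_from_world']=np.linalg.inv(T@i['hand_eye']);return s,i
E
python3 - <<'E'
from h import *
s,i=wrist();f=i['frame'];H,S,V=cv2.split(cv2.cvtColor(f,cv2.COLOR_BGR2HSV));W=cloud(i)
for c,m,st in comps((H>100)&(H<125)&(S>120)&(V>60),800): print('blue',c.round(),rect(ray(i,pts(m),.006)))
m=(V>185)&(S<40)
for c,k,st in comps(m,60): print('white',c.round(),st[4],rect(ray(i,pts(k),.006)),rect(ray(i,pts(k),.039)))
z=W[...,2]
def R(x0,y0,x1,y1): q=np.zeros((480,640),bool);q[y0:y1,x0:x1]=1;return q
for nm,b in(('sil',(305,180,355,235)),('cyl',(100,180,200,295)),('box',(215,325,345,400)),('man',(345,325,430,395))):
    for lo,hi in((.02,.06),(.033,.045),(.046,.058),(.06,.1)):
        k=R(*b)&(z>lo)&(z<hi)
        k=cv2.morphologyEx(k.astype(np.uint8),cv2.MORPH_OPEN,np.ones((3,3)))>0
        if k.sum()>20: print(nm,lo,k.sum(),rect(W[k][:,:2]),W[k].mean(0).round(4))
E
```

```text
blue [62. 63.] [453.4, -114.6, 109.5, 80.3, -1.5]
blue [316.  45.] [474.3, 116.7, 90.8, 79.1, 21.6]
blue [488.   9.] [505.2, 276.5, 80.1, 18.1, 76.9]
blue [481. 152.] [628.4, 253.0, 111.1, 79.4, 12.0]
white [57. 55.] 5084 [451.8, -116.1, 91.7, 54.2, -1.4] [462.6, -96.1, 83.5, 49.3, -1.4]
white [482. 155.] 724 [628.7, 253.6, 29.3, 28.5, -5.7] [623.6, 240.4, 26.7, 25.9, -5.7]
white [142. 200.] 565 [596.6, -89.3, 58.2, 14.8, 78.8] [594.4, -71.7, 52.9, 13.5, 78.8]
white [150. 240.] 1915 [639.4, -95.5, 62.1, 44.1, -10.9] [633.3, -77.4, 56.5, 40.2, -10.9]
white [156. 281.] 444 [682.7, -106.3, 58.0, 9.8, 78.8] [672.7, -87.2, 52.8, 8.9, 78.8]
white [393. 366.] 2694 [845.8, 128.8, 105.5, 53.6, -85.4] [821.2, 126.8, 96.0, 48.8, -85.4]
sil 0.02 905 [639.6, 94.5, 30.7, 30.4, 70.1] [0.6377 0.0948 0.042 ]
sil 0.033 646 [639.7, 94.5, 30.7, 30.3, 67.4] [0.6382 0.0948 0.0406]
sil 0.046 194 [639.8, 94.1, 13.4, 12.7, -12.6] [0.6395 0.0944 0.0518]
cyl 0.02 4759 [632.1, -79.1, 92.0, 55.8, -11.4] [ 0.6312 -0.0757  0.0358]
cyl 0.033 3714 [632.1, -79.1, 92.0, 55.8, -11.4] [ 0.631  -0.0774  0.0385]
box 0.02 2436 [799.2, 20.4, 134.5, 64.2, 58.7] [0.7904 0.0112 0.0407]
box 0.033 589 [786.2, 0.7, 109.2, 6.7, -87.8] [0.7856 0.0029 0.039 ]
box 0.046 647 [786.9, 4.5, 111.8, 28.2, 79.9] [0.7859 0.0045 0.0521]
box 0.06 2998 [790.1, 8.2, 117.5, 42.3, 73.0] [0.7935 0.0141 0.0725]
man 0.02 4240 [818.8, 125.8, 95.8, 56.2, -85.8] [0.8127 0.1222 0.0393]
man 0.033 3061 [820.6, 124.6, 92.7, 52.3, -85.2] [0.8171 0.1218 0.0401]
man 0.046 443 [811.2, 128.9, 68.9, 14.7, -85.2] [0.8106 0.1202 0.0526]
```

{"op": "drive_tool", "data": {
  "steps": [
    [1,0,0.033,-0.45,0,0,0],
    [1,0,0,-0.45,0,0,0],
    [1,0,0,-0.45,0,0,0],
    [1,0,0,-0.3,0,0,0],
    [1,0,0,-0.18,0,0,0],
    [1,0,0,0,0,0,0],
    [-1,0,0,0,0,0,0],
    [-1,0,0,0,0,0,0],
    [-1,0,0,0,0,0,0],
    [-1,0,0,0,0,0,0]
  ],
  "grip_force": 30
}}

```text
t: 3.25
position: [0.6409, 0.0943, 0.0128]
eef_rot: [179.9, -0.0, 76.8]
force: [-1.4, 0.7, 6.6]
gripper_width: 0.029
```

{"op": "drive_tool", "data": {
  "steps": [
    [-1,0,0,0,0,0,0],
    [-1,0,0,0,0,0,0]
  ]
}}

```text
t: 3.5
position: [0.6409, 0.0943, 0.0128]
eef_rot: [179.9, -0.1, 76.8]
force: [-1.5, -0.6, 7.1]
gripper_width: 0.0294
```

{"op": "drive_tool", "data": {
  "steps": [
    [-1,0,0,0.25,0,0,0],
    [-1,0,0,0.4,0,0,0],
    [-1,-0.03,0.4,0,0,0,0],
    [-1,-0.03,0.45,0,0,0,0],
    [-1,-0.04,0.474,0,0,0,0],
    [-1,0,0,0,0,0,0],
    [-1,0,0,0,0,0,0]
  ]
}}

```text
t: 4.38
position: [0.6282, 0.2527, 0.0894]
eef_rot: [-180.0, 0.1, 76.9]
force: [-0.2, -0.7, -1.1]
gripper_width: 0.0286
```

```bash
python3 - <<'E'
from h import *
s,i=wrist();print(s['position'],s['force'],s['gripper_width']);cv2.imwrite('pics/w2.png',i['frame'])
T=np.linalg.inv(i['camera_from_world'])
i2=get_image('top');cv2.imwrite('pics/t2.png',cv2.resize(i2['frame'][180:290,180:340],None,fx=5,fy=5))
E
```

```text
[0.62821085 0.25272415 0.08944835] [-0.18404813 -0.66956063 -1.09911995] 0.028564543106446266
```

View pics/w2.png

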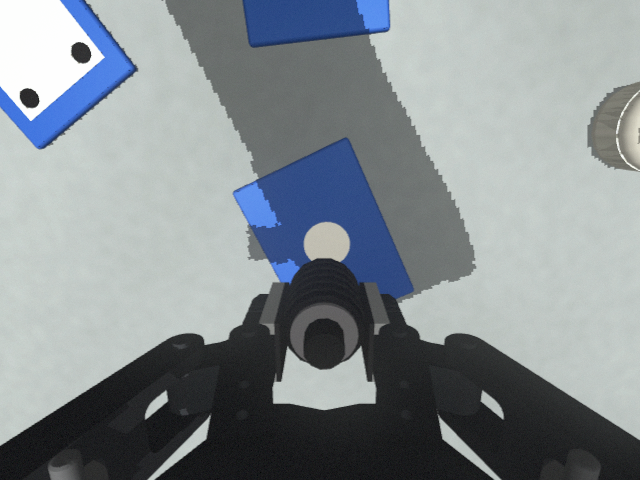

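{"op": "drive_tool", "data": {
  "steps": [
    [-1,0,0,-0.25,0,0,0],
    [-1,0,0,-0.2,0,0,0],
    [-1,0,0,-0.09,0,0,0],
    [-1,0,0,-0.03,0,0,0],
    [-1,0,0,0,0,0,0]
  ]
}}

```text
t: 5.1
position: [0.6289, 0.2527, 0.022]
eef_rot: [180.0, -0.0, 76.8]
force: [-0.4, -0.4, 0.6]
gripper_width: 0.0291
```

{"op": "drive_tool", "data": {
  "steps": [
    [-1,0,0,-0.01,0,0,0],
    [-1,0,0,0,0,0,0]
  ]
}}

```text
t: 5.35
position: [0.6286, 0.2532, 0.0207]
eef_rot: [180.0, -0.0, 76.8]
force: [0.0, -0.9, -0.7]
gripper_width: 0.0287
```

{"op": "drive_tool", "data": {
  "steps": [
    [-1,0,0,-0.01,0,0,0],
    [-1,0,0,0,0,0,0]
  ]
}}

```text
t: 5.6
position: [0.6283, 0.253, 0.0189]
eef_rot: [-180.0, 0.0, 76.8]
force: [0.7, 0.0, 0.6]
gripper_width: 0.0292
```

{"op": "drive_tool", "data": {
  "steps": [
    [-1,0,0,-0.008,0,0,0],
    [-1,0,0,0,0,0,0]
  ]
}}

```text
t: 5.85
position: [0.6284, 0.2531, 0.0188]
eef_rot: [180.0, -0.0, 76.8]
force: [-3.3, -0.8, 6.9]
gripper_width: 0.0291
```

{"op": "drive_tool", "data": {
  "steps": [
    [-0.1,0,0,0,0,0,0],
    [-0.1,0,0,0,0,0,0],
    [0.2,0,0,0,0,0,0],
    [0.2,0,0,0.2,0,0,0],
    [1,0,0,0.45,0,0,0],
    [1,0,0,0.45,0,0,0],
    [1,-0.1,0,0.3,0,0,0],
    [1,0,0,0,0,0,0]
  ]
}}

```text
t: 6.85
position: [0.6177, 0.2538, 0.1902]
eef_rot: [179.7, -0.3, 76.9]
force: [0.1, -0.4, 0.3]
gripper_width: 0.0859
```

```bash
python3 - <<'E'
from h import *
s,i=wrist();print(s['position'],s['force'],s['gripper_width']);cv2.imwrite('pics/w3.png',i['frame'])
W=cloud(i);z=W[...,2]
k=(z>.05)&(z<.064)&(abs(W[...,0]-.63)<.04)&(abs(W[...,1]-.253)<.04)
print(rect(W[k][:,:2]),W[k].mean(0))
E
```

```text
[0.61769589 0.25375846 0.19016754] [ 0.13562725 -0.35193766  0.26435439] 0.08589671033686329
[628.2, 253.2, 16.0, 13.6, 32.8] [0.62646214 0.25276803 0.05755323]
```

View pics/w3.png

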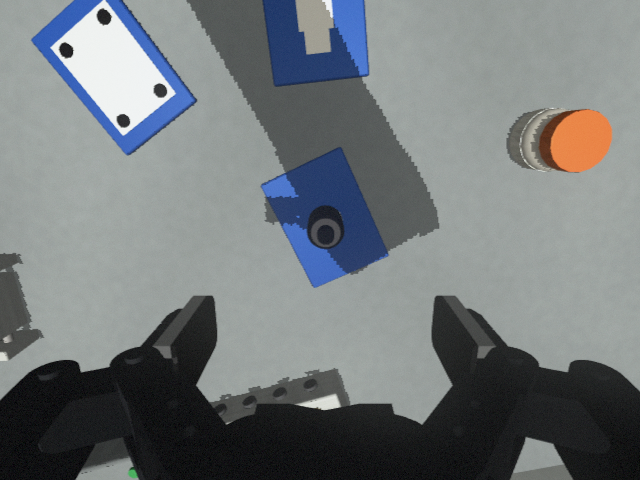

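{"op": "drive_tool", "data": {
  "steps": [
    [1,0,-0.396,0,0,0,0.019],
    [1,0,-0.396,0,0,0,0],
    [1,0,-0.396,0,0,0,0],
    [1,0,-0.396,0,0,0,0],
    [1,0,-0.396,0,0,0,0],
    [1,0,-0.396,0,0,0,0],
    [1,0,-0.396,0,0,0,0],
    [1,0,0,0,0,0,0],
    [1,0,0,0,0,0,0]
  ]
}}

```text
t: 8.02
position: [0.6158, -0.0791, 0.1844]
eef_rot: [-179.9, -0.0, 79.1]
force: [0.7, -0.7, -0.4]
gripper_width: 0.0858
```

```bash
python3 - <<'E'
from h import *
s,i=wrist();print(s['position'],s['eef_rot'],s['qpos']);cv2.imwrite('pics/w4.png',i['frame'])
W=cloud(i);z=W[...,2]
k=(z>.035)&(z<.045)&(abs(W[...,0]-.632)<.06)&(abs(W[...,1]+.078)<.045)
k=cv2.morphologyEx(k.astype(np.uint8),cv2.MORPH_OPEN,np.ones((3,3)))>0
print(rect(W[k][:,:2]),W[k].mean(0))
f=i['frame'];H,S,V=cv2.split(cv2.cvtColor(f,cv2.COLOR_BGR2HSV))
for c,q,st in comps((V>185)&(S<40)&k,60): print('white',c.round(),st[4],rect(ray(i,pts(q),.039)))
E
```

```text
[ 0.61584415 -0.07911116  0.18443409] [-1.79864392e+02 -1.40806883e-03  7.91078344e+01] [-15.65413799  24.44013055  27.58302541  84.13875297 -11.47915078
  74.36236708  92.04906538]
[632.0, -79.0, 91.6, 53.3, -10.9] [ 0.63028623 -0.07865901  0.03882253]
white [303. 191.] 155 [588.4, -90.8, 12.0, 8.0, 79.1]
white [308. 259.] 96 [643.5, -98.0, 23.0, 4.2, -11.4]
white [328. 287.] 594 [672.7, -86.9, 53.2, 8.3, 79.1]
```

View pics/w4.png

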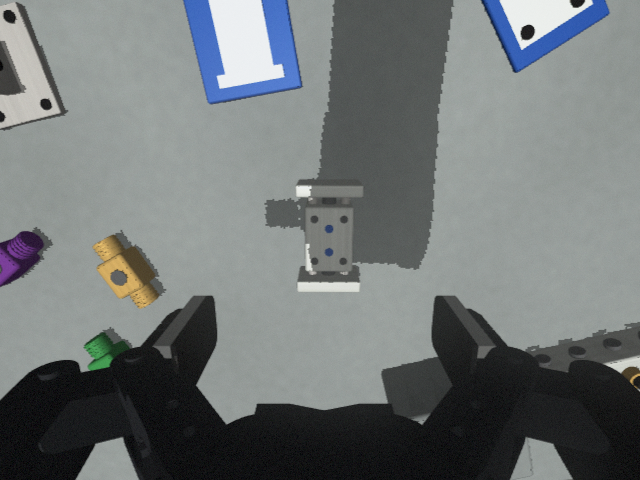

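{"op": "drive_tool", "data": {
  "steps": [
    [1,0.137,0,-0.3,0,0,0],
    [1,0,0,-0.45,0,0,0],
    [1,0,0,-0.4,0,0,0],
    [1,0,0,-0.2,0,0,0],
    [1,0,0,-0.1,0,0,0],
    [-0.1,0,0,0,0,0,0],
    [-1,0,0,0,0,0,0],
    [-1,0,0,0,0,0,0],
    [-1,0,0,0,0,0,0],
    [-1,0,0,0,0,0,0]
  ],
  "grip_force": 60
}}

```text
t: 9.32
position: [0.634, -0.0797, 0.0138]
eef_rot: [179.8, -0.0, 79.1]
force: [-0.2, 1.6, 6.3]
gripper_width: 0.0391
```

{"op": "drive_tool", "data": {
  "steps": [
    [-1,0,0,0,0,0,0],
    [-1,0,0,0,0,0,0]
  ]
}}

```text
t: 9.57
position: [0.634, -0.0796, 0.0138]
eef_rot: [179.8, -0.0, 79.1]
force: [-0.8, 0.9, 6.5]
gripper_width: 0.039
```

{"op": "drive_tool", "data": {
  "steps": [
    [-1,0,0,0.2,0,0,0],
    [-1,0,0,0.4,0,0,0],
    [-1,-0.3,-0.071,0,0,0,0.02],
    [-1,-0.4,-0.08,0,0,0,0.02],
    [-1,-0.4,-0.08,0,0,0,0.02],
    [-1,-0.401,-0.08,0,0,0,0.02],
    [-1,0,0,0,0,0,0],
    [-1,0,0,0,0,0,0]
  ]
}}

```text
t: 10.58
position: [0.4532, -0.1168, 0.0845]
eef_rot: [179.9, -0.0, 88.7]
force: [1.2, -0.2, -3.7]
gripper_width: 0.0391
```

```bash
python3 - <<'E'
from h import *
s,i=wrist();print(s['position'],s['force'],s['gripper_width']);cv2.imwrite('pics/w5.png',i['frame'])
m=get_image('side');cv2.imwrite('pics/s5.png',m['frame'])
E
```

```text
[ 0.45324725 -0.11680731  0.08448343] [ 1.24478999 -0.22722218 -3.70214523] 0.039061563146177744
```

View pics/w5.png

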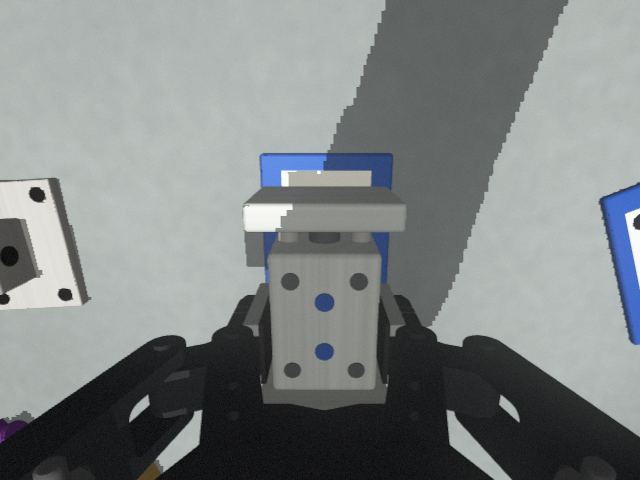

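View pics/s5.png

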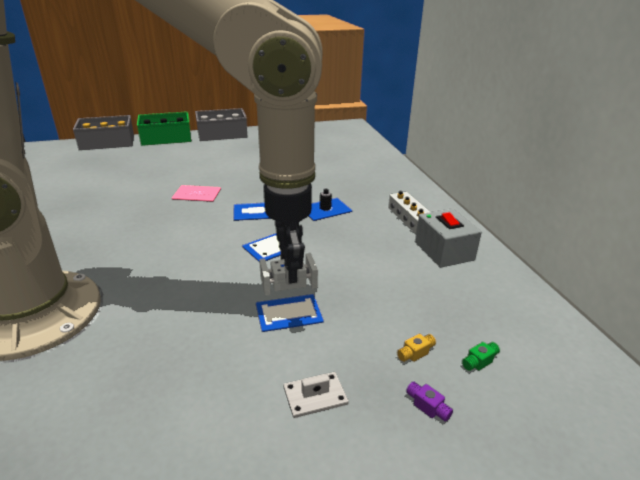

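{"op": "drive_tool", "data": {
  "steps": [
    [-1,0,0,-0.25,0,0,0],
    [-1,0,0,-0.15,0,0,0],
    [-1,0,0,-0.08,0,0,0],
    [-1,0,0,-0.035,0,0,0],
    [-1,0,0,0,0,0,0]
  ]
}}

```text
t: 11.3
position: [0.4531, -0.117, 0.0223]
eef_rot: [180.0, 0.0, 88.7]
force: [0.7, 0.1, -2.1]
gripper_width: 0.0388
```

{"op": "drive_tool", "data": {
  "steps": [
    [-1,0,0,-0.012,0,0,0],
    [-1,0,0,0,0,0,0]
  ]
}}

```text
t: 11.55
position: [0.4529, -0.117, 0.0211]
eef_rot: [180.0, -0.0, 88.7]
force: [-1.2, -0.3, -4.1]
gripper_width: 0.0387
```

{"op": "drive_tool", "data": {
  "steps": [
    [-1,0,0,-0.01,0,0,0],
    [-1,0,0,0,0,0,0]
  ]
}}

```text
t: 11.8
position: [0.4529, -0.117, 0.0197]
eef_rot: [180.0, 0.0, 88.7]
force: [-0.8, 0.6, -1.8]
gripper_width: 0.0391
```

{"op": "drive_tool", "data": {
  "steps": [
    [-1,0,0,-0.008,0,0,0],
    [-1,0,0,0,0,0,0]
  ]
}}

```text
t: 12.05
position: [0.4529, -0.117, 0.0197]
eef_rot: [180.0, -0.0, 88.7]
force: [-5.7, 1.5, 14.5]
gripper_width: 0.039
```

{"op": "drive_tool", "data": {
  "steps": [
    [0.1,0,0,0,0,0,0],
    [0.1,0,0,0,0,0,0],
    [0.5,0,0,0,0,0,0],
    [0.5,0,0,0.2,0,0,0],
    [1,0,0,0.45,0,0,0],
    [1,0,0,0.45,0,0,0],
    [1,0,0,0.3,0,0,0],
    [1,0,0,0,0,0,0]
  ]
}}

```text
t: 13.05
position: [0.4545, -0.1173, 0.1895]
eef_rot: [179.7, -0.0, 88.7]
force: [-0.3, 0.2, -0.3]
gripper_width: 0.0855
```

```bash
python3 - <<'E'
from h import *
s,i=wrist();print(s['position'],s['eef_rot']);cv2.imwrite('pics/w6.png',i['frame'])
W=cloud(i);z=W[...,2]
k=(z>.04)&(z<.055)&(abs(W[...,0]-.452)<.06)&(abs(W[...,1]+.117)<.045)
k=cv2.morphologyEx(k.astype(np.uint8),cv2.MORPH_OPEN,np.ones((3,3)))>0
print('cyl',rect(W[k][:,:2]),W[k].mean(0))
for lo,hi in((.004,.02),(.03,.042)):
    k=(z>lo)&(z<hi)&(abs(W[...,0]-.452)<.07)&(abs(W[...,1]+.31)<.055)
    k=cv2.morphologyEx(k.astype(np.uint8),cv2.MORPH_OPEN,np.ones((3,3)))>0
    if k.sum()>20:print('plate',lo,k.sum(),rect(W[k][:,:2]),W[k].mean(0))
f=i['frame'];H,S,V=cv2.split(cv2.cvtColor(f,cv2.COLOR_BGR2HSV))
for c,m,st in comps((H>100)&(H<125)&(S>120)&(V>50),800): print('blue',c.round(),rect(ray(i,pts(m),.006)))
E
```

```text
[ 0.45445494 -0.11731793  0.18945029] [ 1.79662195e+02 -6.33814389e-03  8.87151372e+01]
cyl [451.1, -117.9, 91.9, 53.2, -1.6] [ 0.44932211 -0.11780531  0.04473577]
plate 0.004 4841 [449.9, -310.1, 84.2, 62.0, 2.3] [ 0.44647706 -0.3050279   0.00848464]
plate 0.03 932 [449.5, -309.6, 39.7, 15.1, 3.1] [ 0.44892096 -0.3082444   0.03534919]
blue [573. 208.] [463.8, 111.8, 111.8, 79.6, 21.7]
blue [327. 194.] [451.0, -116.0, 109.9, 78.7, -1.3]
```

View pics/w6.png

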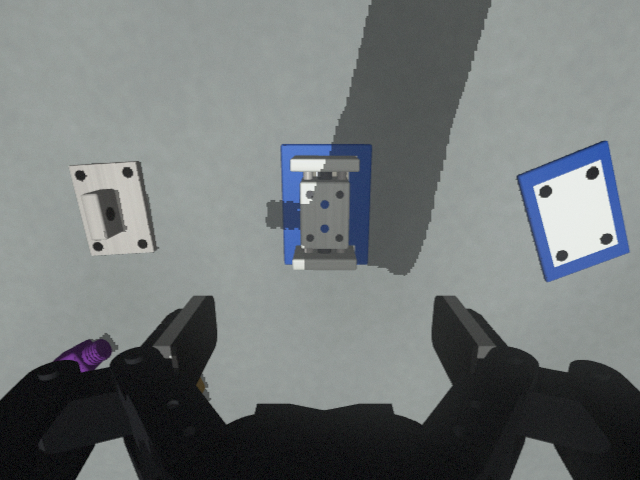

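{"op": "drive_tool", "data": {
  "steps": [
    [0,0,-0.4,0,0,0,0.031],
    [0,-0.038,-0.4,0,0,0,0],
    [0,0,-0.4,0,0,0,0],
    [0,0,-0.405,-0.2,0,0,0],
    [0,0,0,-0.45,0,0,0],
    [0,0,0,-0.45,0,0,0],
    [0,0,0,-0.2,0,0,0],
    [0,0,0,-0.1,0,0,0],
    [0,0,0,0,0,0,0],
    [0,0,0,0,0,0,0]
  ]
}}

```text
t: 14.35
position: [0.4487, -0.31, 0.0195]
eef_rot: [179.9, 0.1, 92.4]
force: [-0.2, -0.2, 0.9]
gripper_width: 0.0427
```

```bash
python3 - <<'E'
from h import *
s,i=wrist();print(s['position'],s['eef_rot'],s['qpos']);cv2.imwrite('pics/w7.png',i['frame'])
E
```

```text
[ 0.44870404 -0.31004241  0.01953546] [1.79920268e+02 5.28280671e-02 9.24327611e+01] [  4.37688654  27.03131606  33.59368642 106.17116313 -18.56591448
  52.19703336 139.02987887]
```

View pics/w7.png

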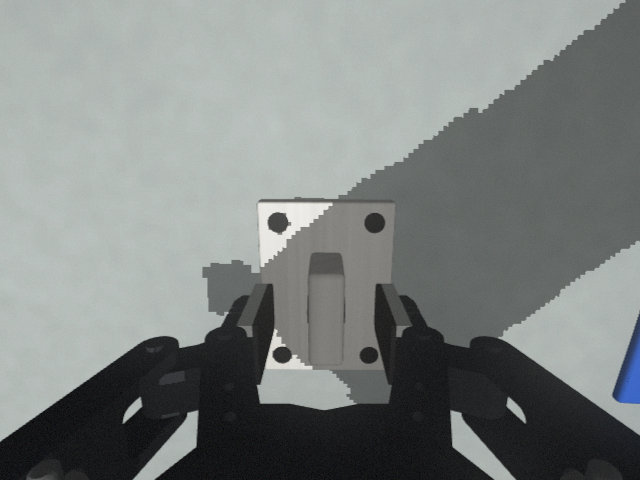

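{"op": "drive_tool", "data": {
  "steps": [
    [0,0,0,-0.03,0,0,0],
    [-0.5,0,0,0,0,0,0],
    [-1,0,0,0,0,0,0],
    [-1,0,0,0,0,0,0],
    [-1,0,0,0,0,0,0],
    [-1,0,0,0,0,0,0]
  ],
  "grip_force": 80
}}

```text
t: 15.15
position: [0.4482, -0.3095, 0.0154]
eef_rot: [180.0, -0.0, 92.4]
force: [-2.2, 2.2, 6.4]
gripper_width: 0.0124
```

{"op": "drive_tool", "data": {
  "steps": [
    [-1,0,0,0,0,0,0],
    [-1,0,0,0,0,0,0]
  ]
}}

```text
t: 15.4
position: [0.4482, -0.3095, 0.0154]
eef_rot: [180.0, -0.0, 92.4]
force: [-1.4, 2.4, 4.9]
gripper_width: 0.0122
```

{"op": "drive_tool", "data": {
  "steps": [
    [-1,0,0,0.15,0,0,0],
    [-1,0,0,0.4,0,0,0],
    [-1,0,0,0.4,0,0,0],
    [-1,0.04,0.3,0,0,0,0.02],
    [-1,0.04,0.4,0,0,0,0.02],
    [-1,0.043,0.4,0,0,0,0.02],
    [-1,0,0.4,0,0,0,0.02],
    [-1,0,0.4,0,0,0,0.02],
    [-1,0,0.4,0,0,0,0.02],
    [-1,0,0.4,0,0,0,0.02]
  ]
}}

```text
t: 16.65
position: [0.4625, 0.0156, 0.1296]
eef_rot: [180.0, 0.0, 109.3]
force: [0.9, 0.5, -4.3]
gripper_width: 0.0123
```

{"op": "drive_tool", "data": {
  "steps": [
    [-1,0,0.4,0,0,0,0.021],
    [-1,0,0.4,0,0,0,0],
    [-1,0,0.011,-0.2,0,0,0],
    [-1,0,0,-0.2,0,0,0],
    [-1,0,0,0,0,0,0],
    [-1,0,0,0,0,0,0]
  ]
}}

```text
t: 17.4
position: [0.4634, 0.1116, 0.082]
eef_rot: [179.9, 0.0, 111.7]
force: [0.2, -0.1, -3.9]
gripper_width: 0.0124
```

```bash
python3 - <<'E'
from h import *
s,i=wrist();print(s['position'],s['eef_rot']);cv2.imwrite('pics/w8.png',i['frame'])
E
```

```text
[0.46336704 0.11155682 0.08202271] [1.79947433e+02 1.82188641e-02 1.11718916e+02]
```

View pics/w8.png

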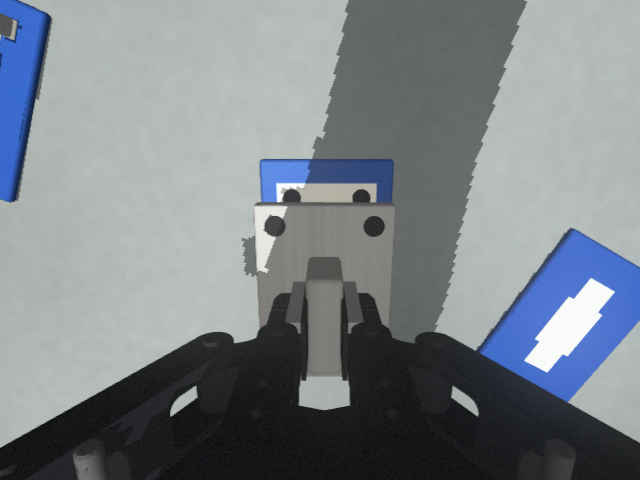

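{"op": "drive_tool", "data": {
  "steps": [
    [-1,0,0,-0.25,0,0,0],
    [-1,0,0,-0.13,0,0,0],
    [-1,0,0,-0.07,0,0,0],
    [-1,0,0,-0.033,0,0,0],
    [-1,0,0,0,0,0,0]
  ]
}}

```text
t: 18.08
position: [0.4631, 0.1118, 0.0232]
eef_rot: [180.0, 0.0, 111.8]
force: [0.6, 1.0, -4.1]
gripper_width: 0.012
```

{"op": "drive_tool", "data": {
  "steps": [
    [-1,0,0,-0.01,0,0,0],
    [-1,0,0,0,0,0,0]
  ]
}}

```text
t: 18.32
position: [0.463, 0.1119, 0.022]
eef_rot: [180.0, -0.0, 111.8]
force: [-0.1, 0.2, -4.4]
gripper_width: 0.0124
```

{"op": "drive_tool", "data": {
  "steps": [
    [-1,0,0,-0.01,0,0,0],
    [-1,0,0,0,0,0,0]
  ]
}}

```text
t: 18.58
position: [0.4631, 0.1119, 0.0213]
eef_rot: [180.0, -0.0, 111.8]
force: [-3.8, -0.9, 5.0]
gripper_width: 0.0123
```

{"op": "drive_tool", "data": {
  "steps": [
    [-0.4,0,0,0,0,0,0],
    [-0.4,0,0,0,0,0,0],
    [0,0,0,0.1,0,0,0],
    [0,0,0,0.4,0,0,0],
    [1,0,0,0.45,0,0,0],
    [1,0,0,0.45,0,0,0],
    [1,0,0,0,0,0,0],
    [1,0,0,0,0,0,0]
  ]
}}

```text
t: 19.58
position: [0.4628, 0.1117, 0.1889]
eef_rot: [180.0, -0.0, 111.8]
force: [-0.7, -0.4, -0.7]
gripper_width: 0.0853
```

```bash
python3 - <<'E'
from h import *
s,i=wrist();print(s['position'],s['eef_rot']);cv2.imwrite('pics/w9.png',i['frame'])
W=cloud(i);z=W[...,2]
for lo,hi in((.01,.02),(.037,.05)):
    k=(z>lo)&(z<hi)&(abs(W[...,0]-.464)<.07)&(abs(W[...,1]-.112)<.06)
    k=cv2.morphologyEx(k.astype(np.uint8),cv2.MORPH_OPEN,np.ones((3,3)))>0
    if k.sum()>20:print('plate',lo,k.sum(),rect(W[k][:,:2]),W[k].mean(0))
f=i['frame'];H,S,V=cv2.split(cv2.cvtColor(f,cv2.COLOR_BGR2HSV))
for c,m,st in comps((H>100)&(H<125)&(S>120)&(V>50),800): print('blue',c.round(),rect(ray(i,pts(m),.006)))
E
```

```text
[0.46276534 0.11173597 0.18887126] [ 1.79959066e+02 -6.32312410e-03  1.11754718e+02]
plate 0.01 5279 [464.8, 111.5, 83.6, 60.1, 21.7] [0.46242741 0.11059757 0.01431604]
plate 0.037 804 [464.5, 111.5, 39.8, 14.0, 21.5] [0.46344617 0.1109455  0.04193467]
blue [106.  95.] [451.5, -114.5, 110.9, 80.3, -1.4]
blue [326. 205.] [464.2, 112.7, 110.9, 78.7, 21.7]
blue [498. 261.] [454.7, 282.6, 110.8, 80.0, -7.1]
blue [396. 380.] [611.7, 249.5, 80.7, 79.4, 11.8]
```

View pics/w9.png

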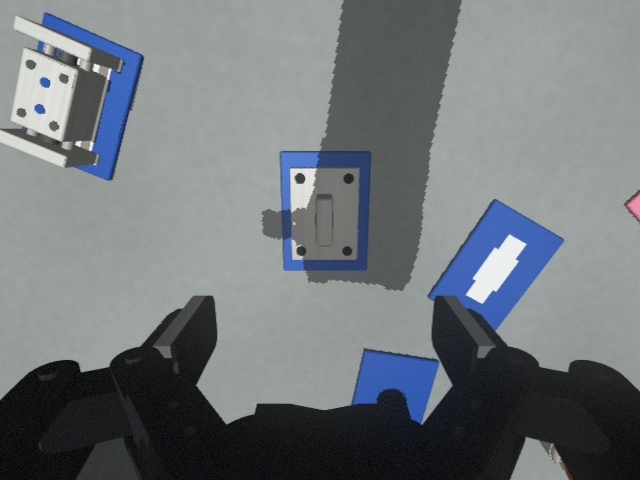

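{"op": "drive_tool", "data": {
  "steps": [
    [1,0.114,-0.31,0,0,0,0],
    [1,0.114,-0.31,0,0,0,0],
    [1,0.114,-0.31,0,0,0,0],
    [1,0.114,-0.31,0,0,0,0],
    [1,0.114,-0.31,0,0,0,0],
    [1,0.114,-0.31,0,0,0,0],
    [1,0.114,-0.31,0,0,0,0],
    [1,0.114,-0.31,0,0,0,0],
    [1,0.114,-0.31,0,0,0,-0.02],
    [1,0.114,-0.31,0,0,0,-0.02]
  ]
}}

```text
t: 20.88
position: [0.5992, -0.2611, 0.1866]
eef_rot: [-179.8, -0.1, 106.9]
force: [-0.1, -0.5, -0.3]
gripper_width: 0.0851
```

{"op": "drive_tool", "data": {
  "steps": [
    [1,0,0,0,0,0,0],
    [1,0,0,0,0,0,0]
  ]
}}

```text
t: 21.12
position: [0.599, -0.2597, 0.1869]
eef_rot: [-179.9, -0.1, 107.0]
force: [0.7, 0.8, -0.1]
gripper_width: 0.0854
```

```bash
python3 - <<'E'
from h import *
s,i=wrist();print(s['position'],s['eef_rot'],s['qpos']);cv2.imwrite('pics/w10.png',i['frame'])
W=cloud(i);z=W[...,2]
f=i['frame'];H,S,V=cv2.split(cv2.cvtColor(f,cv2.COLOR_BGR2HSV))
for n,lo,hi in(('brass',12,32),('green',45,80),('purple',130,160)):
  for c,m,st in comps((H>lo)&(H<hi)&(S>110)&(V>40)&(z>.008)&(z<.04),150):
    t=m&(z>.024);print(n,c.round(),rect(W[m][:,:2]),'top',rect(W[t][:,:2]),W[t].mean(0).round(4))
E
```

```text
[ 0.59904173 -0.25967503  0.18692492] [-1.79868590e+02 -9.41713658e-02  1.06962192e+02] [ -1.443893    29.43309833  32.89179624  78.43493295 -15.87625804
  76.88097194 138.64659997]
brass [304. 222.] [608.6, -275.3, 17.6, 16.8, -73.4] top [608.8, -276.2, 16.2, 9.5, 16.2] [ 0.6086 -0.276   0.0247]
brass [305. 258.] [642.0, -265.1, 53.2, 26.2, 16.8] top [641.1, -265.3, 51.4, 26.2, 16.8] [ 0.6354 -0.2667  0.0278]
green [232. 326.] [726.5, -311.2, 69.5, 27.2, 19.3] top [726.4, -311.2, 67.8, 27.2, 19.3] [ 0.7246 -0.3112  0.0274]
purple [195. 184.] [603.8, -371.5, 68.8, 27.1, -62.7] top [603.8, -371.5, 68.1, 27.1, -62.7] [ 0.6033 -0.3711  0.0274]
```

View pics/w10.png

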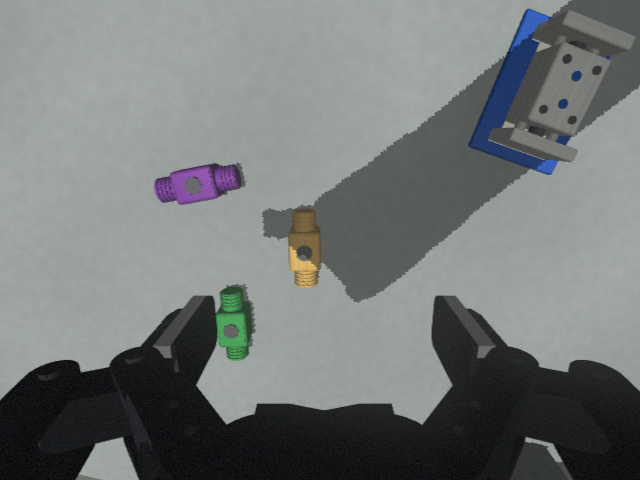

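```bash
python3 - <<'E'
from h import *
s,i=wrist();W=cloud(i);z=W[...,2]
f=i['frame'];H,S,V=cv2.split(cv2.cvtColor(f,cv2.COLOR_BGR2HSV))
v,u=np.mgrid[:480,:640];b=(u>270)&(u<340)&(v>195)&(v<300)
m=(H>12)&(H<32)&(S>110)&(V>40)&b
t=m&(z>.008)&(z<.04);print(rect(W[t][:,:2]),rect(ray(i,pts(m),.02)))
k=b&(z>.0265)&(z<.032);print(rect(W[k][:,:2]))
cv2.imwrite('pics/c10.png',cv2.resize(f[150:380,140:360],None,fx=2.5,fy=2.5))
E
```

```text
[633.6, -267.3, 68.7, 26.8, 18.0] [634.5, -267.5, 70.7, 27.4, 18.1]
[635.5, -267.7, 39.9, 27.0, 16.8]
```

View pics/c10.png

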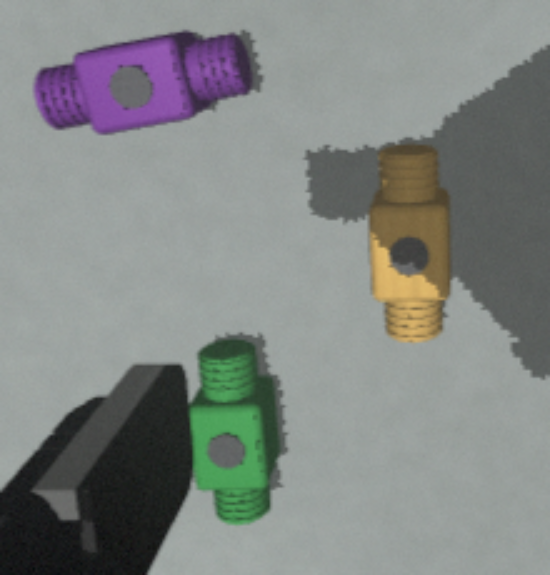

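{"op": "drive_tool", "data": {
  "steps": [
    [0.2,0.296,-0.065,-0.25,0,0,0],
    [0.2,0,0,-0.4,0,0,0],
    [0.2,0,0,-0.45,0,0,0],
    [0.2,0,0,-0.25,0,0,0],
    [0.2,0,0,-0.12,0,0,0],
    [0.2,0,0,0,0,0,0],
    [-1,0,0,0,0,0,0],
    [-1,0,0,0,0,0,0],
    [-1,0,0,0,0,0,0],
    [-1,0,0,0,0,0,0]
  ],
  "grip_force": 60
}}

```text
t: 22.48
position: [0.6365, -0.2685, 0.0145]
eef_rot: [179.8, 0.1, 107.0]
force: [-1.0, 1.5, 6.9]
gripper_width: 0.0271
```

{"op": "drive_tool", "data": {
  "steps": [
    [-1,0,0,0,0,0,0],
    [-1,0,0,0,0,0,0]
  ]
}}

```text
t: 22.72
position: [0.6366, -0.2685, 0.0146]
eef_rot: [179.8, 0.1, 107.0]
force: [-0.7, 1.6, 7.1]
gripper_width: 0.0262
```

{"op": "drive_tool", "data": {
  "steps": [
    [-1,0,0,0.24,0,0,0],
    [-1,0,0,0.4,0,0,0],
    [-1,0,0,0.4,0,0,0],
    [-1,-0.125,0.382,0,0,0,-0.02],
    [-1,-0.125,0.382,0,0,0,-0.02],
    [-1,-0.125,0.382,0,0,0,-0.02],
    [-1,-0.125,0.382,0,0,0,-0.02],
    [-1,-0.125,0.382,0,0,0,-0.02],
    [-1,-0.125,0.382,0,0,0,-0.02],
    [-1,-0.125,0.382,0,0,0,-0.02]
  ]
}}

```text
t: 23.98
position: [0.5297, 0.0542, 0.1377]
eef_rot: [179.9, -0.0, 90.1]
force: [0.7, 1.5, -1.9]
gripper_width: 0.0268
```

{"op": "drive_tool", "data": {
  "steps": [
    [-1,-0.125,0.382,0,0,0,-0.02],
    [-1,-0.125,0.382,0,0,0,-0.02],
    [-1,-0.125,0.382,0,0,0,-0.024],
    [-1,-0.125,0.382,0,0,0,0],
    [-1,-0.122,0.387,0,0,0,0],
    [-1,0,0,-0.25,0,0,0],
    [-1,0,0,-0.25,0,0,0],
    [-1,0,0,0,0,0,0],
    [-1,0,0,0,0,0,0]
  ]
}}

```text
t: 25.1
position: [0.4563, 0.2828, 0.0784]
eef_rot: [179.9, -0.1, 82.4]
force: [0.8, -0.1, -1.7]
gripper_width: 0.0262
```

```bash
python3 - <<'E'
from h import *
s,i=wrist();print(s['position'],s['eef_rot'],s['gripper_width']);cv2.imwrite('pics/w11.png',i['frame'])
E
```

```text
[0.45631608 0.2827616  0.0783591 ] [ 1.79933847e+02 -6.19301330e-02  8.24399417e+01] 0.026202516862622607
```

View pics/w11.png

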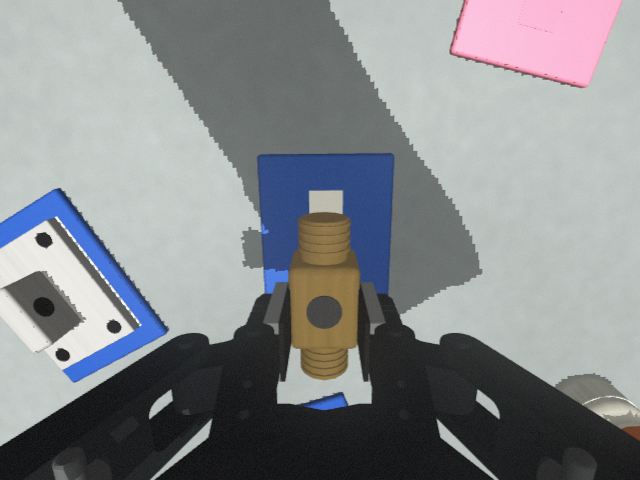

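{"op": "drive_tool", "data": {
  "steps": [
    [-1,0,0,-0.22,0,0,0],
    [-1,0,0,-0.14,0,0,0],
    [-1,0,0,-0.07,0,0,0],
    [-1,0,0,-0.03,0,0,0],
    [-1,0,0,0,0,0,0]
  ]
}}

```text
t: 25.78
position: [0.4558, 0.2827, 0.022]
eef_rot: [180.0, -0.0, 82.5]
force: [0.4, 1.0, -0.7]
gripper_width: 0.0264
```

{"op": "drive_tool", "data": {
  "steps": [
    [-1,0,0,-0.012,0,0,0],
    [-1,0,0,0,0,0,0]
  ]
}}

```text
t: 26.02
position: [0.4556, 0.2828, 0.0206]
eef_rot: [180.0, -0.0, 82.5]
force: [0.6, -0.9, -0.9]
gripper_width: 0.0264
```

{"op": "drive_tool", "data": {
  "steps": [
    [-1,0,0,-0.006,0,0,0],
    [-1,0,0,0,0,0,0]
  ]
}}

```text
t: 26.28
position: [0.4557, 0.2828, 0.0205]
eef_rot: [-180.0, -0.0, 82.5]
force: [-3.5, -2.3, 6.1]
gripper_width: 0.0261
```

Contact felt; releasing, rising and backing off for a last look.

{"op": "drive_tool", "data": {
  "steps": [
    [-0.1,0,0,0,0,0,0],
    [-0.1,0,0,0,0,0,0],
    [0.2,0,0,0,0,0,0],
    [0.2,0,0,0.2,0,0,0],
    [1,0,0,0.45,0,0,0],
    [1,0,0,0.45,0,0,0],
    [1,0,0,0.3,0,0,0],
    [1,0,0,0,0,0,0]
  ]
}}

```text
t: 27.28
position: [0.4572, 0.2836, 0.1909]
eef_rot: [179.8, -0.3, 82.5]
force: [-0.2, -0.2, -0.4]
gripper_width: 0.0851
```

```bash
python3 - <<'E'
from h import *
s,i=wrist();print(s['position'],s['eef_rot']);cv2.imwrite('pics/w12.png',i['frame'])
W=cloud(i);z=W[...,2]
f=i['frame'];H,S,V=cv2.split(cv2.cvtColor(f,cv2.COLOR_BGR2HSV))
for c,m,st in comps((H>100)&(H<125)&(S>120)&(V>50),800): print('blue',c.round(),rect(ray(i,pts(m),.006)))
m=(H>10)&(H<32)&(S>110)&(abs(W[...,0]-.456)<.06)&(abs(W[...,1]-.283)<.05)
print('valve',rect(W[m&(z>.012)][:,:2]),z[m].max(),rect(W[m&(z>.031)][:,:2]))
i=get_image('top');cv2.imwrite('pics/t12.png',i['frame'])
i=get_image('side');cv2.imwrite('pics/s12.png',i['frame'])
E
```

```text
[0.45717026 0.28358874 0.19091393] [179.77183354  -0.27060359  82.46517815]
blue [324. 202.] [454.6, 283.9, 110.9, 78.6, -7.1]
blue [149. 232.] [463.9, 113.9, 110.9, 80.0, 21.6]
blue [316. 361.] [627.3, 254.0, 112.1, 79.3, 12.0]
valve [447.7, 274.8, 68.6, 58.3, -31.4] 0.2907169979042531 [447.4, 273.8, 60.5, 56.1, -31.6]
```

View pics/w12.png

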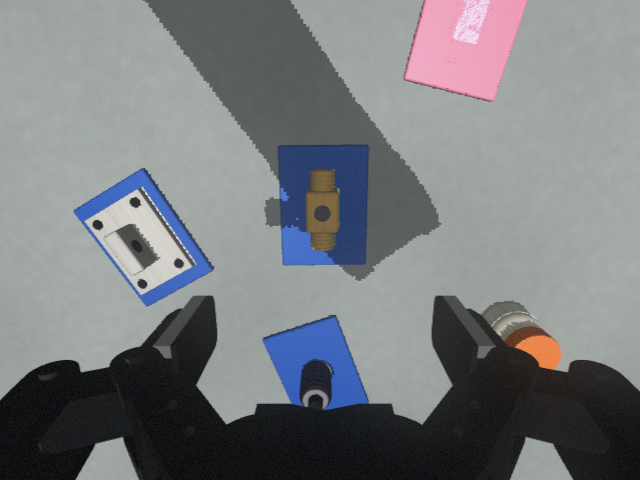

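View pics/s12.png

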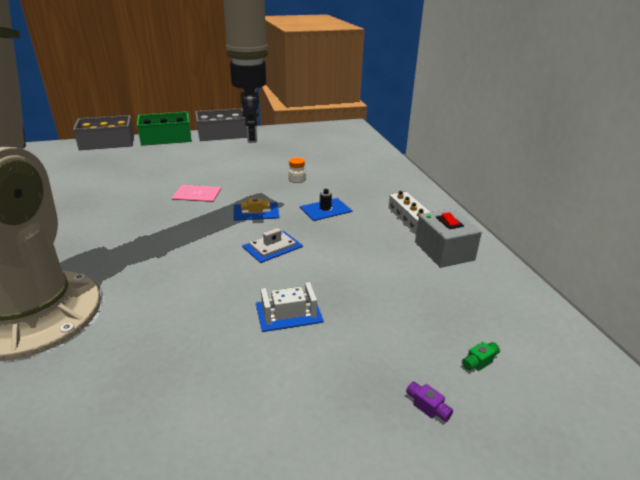

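```bash
python3 - <<'E'
from h import *
s,i=wrist();f=i['frame'];H,S,V=cv2.split(cv2.cvtColor(f,cv2.COLOR_BGR2HSV));W=cloud(i)
v,u=np.mgrid[:480,:640];b=(u>285)&(u<360)&(v>155)&(v<262)
z=W[...,2]
k=b&(z>.0325)&(z<.04);k=cv2.morphologyEx(k.astype(np.uint8),cv2.MORPH_OPEN,np.ones((3,3)))>0
print('block',rect(W[k][:,:2]),np.median(z[k]))
k=b&(z>.015)&(z<.04);k=cv2.morphologyEx(k.astype(np.uint8),cv2.MORPH_OPEN,np.ones((3,3)))>0
print('all',rect(W[k][:,:2]))
print(s['force'])
E
```

```text
block [453.6, 282.6, 34.6, 26.2, -7.9] 0.034262160450591765
all [453.5, 282.4, 70.0, 27.8, -7.4]
[ 0.0039604   0.4019433  -0.27965835]
```

Valve (453.5, 282.5) mm, pad (454.6–455.5, 282.6–283.9) mm, angle within 1°. Everything is in place, so I'm handing in.

```bash
python3 -c "
from cell import env;print(env.hand_in())"
```

```text
the job is handed in; nothing more can be done
None
```

All four parts are on their own pads, and the job was handed in at about 27.5 s with the gripper open and clear. I lowered each part in small steps until I felt light contact, 15 N at most by the wrist reading, before letting go.

Last camera checks of each part against its pad:

| Part | Distance from pad centre | Angle off the outline |
|---|---|---|
| Silencer | about 1 mm | not needed (round) |
| Guided cylinder | about 2 mm | below 1° |
| Mounting plate | about 1 mm | below 1° |
| Check valve | about 2 mm | below 1° |

- **Left alone:** I did not go near the rig, the grease jar, the green and purple valves, or the pink pad. The final side view shows nothing out of place. I judged this by eye and did not measure the jar's position again.
- **Checks that disagreed:** My first measurement of the placed valve was thrown off by stray depth readings. I repeated it on a cleaned-up mask, and the table shows that result. Repeat measurements of the same pad differed by about 2 mm, which is within the camera calibration.

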